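Put the poster squeegee away in its slotted block

TASK

The print-mounting squeegee with the blue handle has to go back in its wooden block, but a fat yellow marker is lying across the slot. First lay the marker in the white pen tray and let go of it; then lift the squeegee out of its rest and slide its blade down into the block's slot, keeping hold of it until it is all the way in (do not drop it in), and let go with the handle sitting flush on the block. Leave the pen pot, the stapler and the tape roll where they are.

Things in the scene. Friction and masses are not known exactly. Their poses are not given: they have to be found in the camera images.
- squeegee: Squeegee, 220 g, standing blade-down in its rest. Blue handle bar 140 long (x), 24 thick (y), 30 high; below its middle a plain flat aluminium blade 110 long (x), 5 thick (y), reaching 55 down from the handle's underside. Origin at the centre of the blade's bottom edge; x along the blade, z up to the handle. The two ends are alike: it may go in either way round.
- squeegee_grip (a point): Centre of the squeegee's blue handle, 70 mm above the blade's bottom edge; grip across the 24 mm thickness (y).
- rest: White plastic rest, fixed, 110 x 100 base 6 thick, two ribs to 40 high with a groove 7 wide (y) along x, open at both ends, groove floor 6 above the table; the squeegee's blade stands in it, so the handle's underside is 61 above the table. Origin at the centre of its underside.
- block: Light wooden storage block, fixed, 160 long (x), 70 wide (y), 75 high, one slot in its top. Origin at the centre of its underside.
- slot (a point): Centre of the slot's mouth, on the block's top face 75 above the table. Axes as the block: slot 119 long (x), 10 wide (y), 64 deep, edges slightly bevelled. The squeegee's handle is thicker than the slot and stops on the top face, with the blade 55 deep.
- marker: Fat flat-sided marker, 120 long (x), 28 wide (y), 18 high (z), 50 g, yellow with an orange cap at +x. It starts lying across the top of the block, over the slot. Origin at its centre.
- tray: White open pen tray, fixed, 200 (x) x 130 (y) outside, 24 high, walls and floor 4 thick. Origin at the centre of its underside.
- tray_floor (a point): Centre of the tray's inner floor, 4 above the table; axes as the tray; inside 192 (x) x 122 (y), 20 deep.
- pen_pot: White ceramic pot of pens, 76 across, 90 high (pens to about 145). Leave alone. Origin at the centre of its underside.
- stapler: Red and black stapler, 145 long (x), 36 wide, 48 high. Leave alone. Origin at the centre of its underside.
- tape_roll: Tan roll of tape lying flat, 84 across, 30 high. Leave alone. Origin at the centre of its underside.

How it is judged:
By the outcome, as a careful person would: the job done as asked, in the order asked, and still so for the second after the job is handed in, with the robot touching nothing.
It also fails if it takes over 64 s, if anything falls off the work surface, if the arm or the gripper's body presses on something with over 40 N, if the wrist force passes 120 N, or if a joint passes its speed limit or range.

ROBOT

A 6-joint arm with a two-finger parallel gripper is mounted at the origin on the work surface. World frame = base frame: x ahead of the robot, y to its left, z up, the work surface at z = 0. Lengths are in m, angles in rad, forces in N, time in s.
With the tool pointing down it reaches from about 0.375 to 0.9 m from the base axis. Payload 3.1 kg.
Tool frame: the origin (TCP) lies at the very end of the fingers, on their centre line; the grasp point (between the pads) lies 19 mm behind it (grip_depth is the distance from the TCP to the grasp point, in m); z points along the fingers, y is the line along which they close (so a half turn about z gives the same grasp; the last joint's range is limited). The gripper opens to 85 mm and grips with 20 to 120 N. Pads are 22 mm wide; open, the fingers measure 114 mm over their backs; the gripper's body (76 mm by 85 mm) begins 54 mm behind the grasp point. The pads swing forward as they close: fully open they stand 13 mm farther back than shut.
Start: joints at [-1.286, 0.527, 1.433, -0, 1.181, -0.178], TCP at [0.28, -0.559, 0.195] pointing down, gripper open.
Joint ranges: [-3.08, 3.08], [-0.75, 2.2], [0.22, 2.44], [-1.43, 4.57], [0, 2.65], [-2.85, 2.85]. Speed limits (rad/s): [2.79, 2.79, 3.14, 3.14, 3.14, 3.14].

INTERFACE

Orientations are given as a unit quaternion [x, y, z, w].
In Python, from station import * gives the robot as it stands.
- The arm moves only by the tool apply_moves, never from a script. Its argument "plan" is a list of rows, each a list of 7 numbers: the shift along the tool's x, y, z in m, then the turn, a rotation vector about the tool's x, y, z in rad, then the gripper command: -1 is fully open, 1 is shut, values between are in proportion. In form: [[dx, dy, dz, wx, wy, wz, jaw], ...]. A call has 1 to 8 rows; each row shifts and turns the commanded pose from where the row before left it, along the tool's axes as they then stand; what a row does not reach is not made up. A row lasts 1/8 s, in which the tool goes at most 62.5 mm and 10.7 degrees, less where a joint would pass 70% of its speed; a pose out of reach is approached as far as the arm can. A call is refused whole if a number of a shift passes 0.0625 or a number of a turn 0.188, either way. A call with a gripper value outside its range is refused whole. The fingers move at their own pace and stop on an object; "force" is the grip in N (left out, the last holds). Time passes only in rows, so rows that do not move let the fingers close. It gives the time, the measured TCP pose, the force, the opening and the grip force at its end, in the units of the state.
- sense(): the state, without advancing time (a new reading comes with each control period).
- snapshot(name): name is "scene" or "top" or "wrist"; returns the picture (384x512x3 uint8, red, green, blue); there is no depth.
- calibration(name): a dict with "camera_matrix" (3x3 intrinsics, pixels), "R" (3x3) and "t" (3): a world point X has camera coordinates R X + t; the wrist camera has in their place "mount" (4x4, takes a point from camera to tool coordinates, whose origin is the TCP and whose axes are the flange's). Camera axes: x right, y down, z forward; pixel columns grow to the right and rows downward; lengths in m; the calibration is good to about 2 mm. The wrist camera is an equidistant fisheye: a pixel r from the principal point sees the ray r / f radians off the axis. A picture is of the moment at which its call begins: read the wrist's pose just before it. calibration takes no time and is no camera call.
- sign_off(): hands the job in; it is judged then, once.
The state is a dict: "t": time; "q": joint angles; "qd": joint speeds; "tau": joint torques, N m; "tcp_pos": TCP position; "tool_rot": TCP orientation; "force": force on the tool from outside, world axes, zero at the start; "ft_torque": the same for the moment, N m; "finger_gap": opening from 0.0 (shut) to 1.0 (fully open); "gripper_force": force on a finger pad.
Only numpy, scipy, OpenCV 4.12 (cv2) and the standard library are available. Lean on these libraries where they do the work, as an engineer would, in place of code of your own. Each camera call takes 0.05 s, during which the arm holds its last target. There are 200 camera calls.

## Working session

There is one attempt and no reset: what is moved stays moved. The work goes in short steps, Python scripts to look and compute and a tool call to move; the robot and the scene stay as the last step left them, time stands still between calls to the robot, and variables do not carry over. Pictures are saved under pics/ and viewed, at most 10 in all, crops included, and the job is handed in when it is done.

Besides the shell and the picture viewer there is one more tool, called after "Emit:" as name(argument=value, ...) on one line, values as JSON. apply_moves: Moves the arm, as the interface text tells. Its arguments: {"type":"object","properties":{"plan":{"type":"array"},"force":{"type":"number"}},"required":["plan"]}

```bash
mkdir -p pics; ls; python3 - <<'E'
from station import *
import cv2,numpy as np
for n in("scene","top"):
    cv2.imwrite(f"pics/{n}0.png",snapshot(n)[:,:,::-1]); c=calibration(n); print(n,c)
print(calibration("wrist")); print(sense())
E
```

```text
pics
scene {'camera_matrix': array([[373.64906508,   0.        , 264.93663276],
       [  0.        , 373.64906508, 193.03681153],
       [  0.        ,   0.        ,   1.        ]]), 'R': array([[-0.13676649,  0.99059474, -0.00412238],
       [ 0.61605287,  0.08179503, -0.78344651],
       [-0.7757408 , -0.10968883, -0.62144555]]), 't': array([-0.02130527, -0.31931164,  1.65702359])}
top {'camera_matrix': array([[369.03273769,   0.        , 255.06756004],
       [  0.        , 369.03273769, 192.37289131],
       [  0.        ,   0.        ,   1.        ]]), 'R': array([[-0.00732713, -0.99995268, -0.00639897],
       [-0.99249685,  0.00805324, -0.1220047 ],
       [ 0.12205046,  0.00545702, -0.99250889]]), 't': array([0.10804958, 0.6116811 , 1.13374461])}
{'camera_matrix': array([[297.31863964,   0.        , 255.1796949 ],
       [  0.        , 297.31863964, 186.46401157],
       [  0.        ,   0.        ,   1.        ]]), 'mount': array([[-9.00976362e-04, -9.51592000e-01, -3.07362739e-01,
         7.75104886e-02],
       [ 9.99999594e-01, -8.59393604e-04, -2.70637610e-04,
        
[... 167 characters left out ...]
    1.00000000e+00]])}
{'t': 0.1, 'q': array([-1.28546049e+00,  5.28341180e-01,  1.43375291e+00,  4.38411628e-06,
        1.18141295e+00, -1.78530426e-01]), 'qd': array([-0.00141624, -0.00113994, -0.00159222,  0.00058363, -0.00103844,
       -0.00056431]), 'tau': array([-1.53722453e-04, -4.43303561e+01, -1.78586644e+01, -1.56990141e-04,
        3.90075831e-03, -7.08302494e-06]), 'tcp_pos': array([ 0.27944034, -0.55826553,  0.19365798]), 'tool_rot': array([ 9.73223611e-01,  2.29858405e-01, -4.90681218e-05, -9.55936626e-04]), 'force': array([-0.13904156,  0.09489682, -0.33666381]), 'ft_torque': array([0.02444158, 0.01821824, 0.00130855]), 'gripper_force': 0.0, 'finger_gap': 0.9987861436836841}
```

View pics/scene0.png

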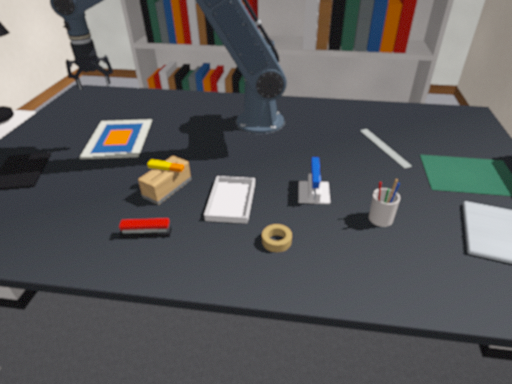

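View pics/top0.png

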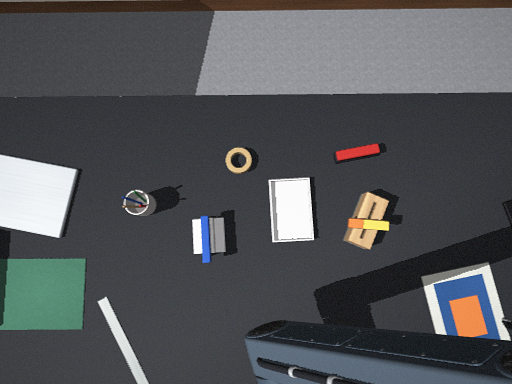

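The top view shows the marker at about (369,225) across the block, the tray at (292,210) and the blue squeegee at (206,239) in its rest. The stapler, tape and pot are farther out.

```bash
cat > h.py <<'E'
from station import *
import cv2,numpy as np
from scipy.spatial.transform import Rotation as Ro
def ray(name,px,s=None):
    c=calibration(name);K=c["camera_matrix"];px=np.atleast_2d(np.array(px,float))
    a=(px-[K[0,2],K[1,2]])/K[0,0]
    if name!="wrist":
        d=np.c_[a,np.ones(len(a))]@c["R"]; return -c["R"].T@c["t"],d
    th=np.linalg.norm(a,axis=1,keepdims=True)+1e-9
    d=np.c_[a/th*np.sin(th),np.cos(th)]
    Rt=Ro.from_quat(s["tool_rot"]).as_matrix();M=c["mount"]
    return s["tcp_pos"]+Rt@M[:3,3], d@M[:3,:3].T@Rt.T
def plane(name,px,z,s=None):
    o,d=ray(name,px,s); return o+d*((z-o[2])/d[:,2])[:,None]
def mask(im,lo,hi,roi=None):
    m=cv2.inRange(cv2.cvtColor(im,cv2.COLOR_RGB2HSV),lo,hi)
    if roi:
        k=np.zeros_like(m);x0,y0,x1,y1=roi;k[y0:y1,x0:x1]=1;m*=k
    return m
def big(m):
    return max(cv2.findContours(m,cv2.RETR_EXTERNAL,cv2.CHAIN_APPROX_NONE)[0],key=cv2.contourArea)
def rect(name,cnt,z,s=None):
    P=plane(name,cnt.reshape(-1,2),z,s)[:,:2]
    (c,sz,a)=cv2.minAreaRect((P*1000).astype(np.float32))
    if sz[0]<sz[1]: sz=sz[::-1];a+=90
    a=(a+90)%180-90
    return np.round(c,1),np.round(sz,1),round(a,1)
YEL=((8,150,120),(35,255,255)); BLU=((105,150,60),(125,255,255)); 
def goto(target,yaw,s):
    """delta in tool axes for pointing down; yaw = world angle of tool x"""
    R=Ro.from_quat(s["tool_rot"]).as_matrix()
    y0=np.arctan2(R[1,0],R[0,0])
    return np.round(R.T@(np.array(target)-s["tcp_pos"]),4),"tool yaw",round(y0,4),"turn about tool z",round((-(yaw-y0)+np.pi/2)%np.pi-np.pi/2,4)
E
python3 - <<'E'
from h import *
im=cv2.imread("pics/top0.png")[:,:,::-1].copy()
print("marker",rect("top",big(mask(im,*YEL,(345,212,395,235))),.093))
print("orange",rect("top",big(mask(im,(5,150,120),(18,255,255),(345,212,395,235))),.093))
print("squeegee",rect("top",big(mask(im,*BLU,(190,205,225,270))),.091))
print("block",rect("top",big(mask(im,(5,60,90),(35,255,255),(335,185,395,255))),.075))
print("tray",rect("top",big(mask(im,(0,0,110),(180,60,255),(262,170,322,250))),.024))
s=sense();print(goto([.5,-.3,.2],0,s))
print(plane("top",[[369,225]],.093))
E
```

```text
marker (array([ 511.5, -199.4]), array([51.6, 27.9]), 85.5)
orange (array([ 512.6, -196.5]), array([45.4, 26.8]), 89.6)
squeegee (array([467.5, 253.1]), array([137.7,  24.8]), 3.2)
block (array([ 517.7, -243.5]), array([166.1, 123.3]), -23.7)
tray (array([559.5,  -9.6]), array([202.8, 134.4]), 2.7)
(array([ 0.3128, -0.1323, -0.006 ]), 'tool yaw', np.float64(0.4639), 'turn about tool z', np.float64(0.4639))
[[ 0.50480883 -0.23640579  0.093     ]]
```

Emit:
apply_moves(plan=[[0.0433,-0.0234,0,0,0,0,-1],[0.0433,-0.0234,0,0,0,0,-1],[0.0433,-0.0234,0,0,0,0,-1],[0.0433,-0.0234,0,0,0,0,-1],[0.0433,-0.0234,0,0,0,0,-1],[0.0433,-0.0234,0,0,0,0,-1],[0.0433,-0.0234,0,0,0,0,-1],[0.0433,-0.0234,0,0,0,0,-1]], force=40)

```text
t: 1.1
tcp_pos: [0.5062, -0.235, 0.1942]
tool_rot: [0.973, 0.23, -0.0, -0.0]
force: [1.2, -0.3, -0.6]
finger_gap: 1.002
gripper_force: 0.0
```

Emit:
apply_moves(plan=[[0,0,0,0,0,-0.17,-1],[0,0,0,0,0,-0.17,-1],[0,0,0,0,0,-0.17,-1],[0,0,0,0,0,-0.17,-1],[0,0,0,0,0,-0.17,-1],[0,0,0,0,0,-0.17,-1],[0,0,0,0,0,0,-1],[0,0,0,0,0,0,-1]])

```text
t: 2.1
tcp_pos: [0.5055, -0.2364, 0.1943]
tool_rot: [0.738, 0.675, -0.0, -0.0]
force: [0.4, 1.1, -0.4]
finger_gap: 1.001
gripper_force: 0.0
```

```bash
python3 - <<'E'
from h import *
s=sense();im=snapshot("wrist");cv2.imwrite("pics/w1.png",im[:,:,::-1]);np.save("w1.npy",np.r_[s["tcp_pos"],s["tool_rot"]]);print(s["t"],s["tcp_pos"],s["q"])
m=mask(im,*((20,170,120),(35,255,255)));print("y",rect("wrist",big(m),.093,s))
m=mask(im,*((5,150,120),(35,255,255)));print("all",rect("wrist",big(m),.093,s))
E
```

```text
2.1 [ 0.50551303 -0.2364401   0.19428492] [-6.37742846e-01  4.37952107e-01  1.60216353e+00  2.78012123e-05
  1.10202441e+00 -5.48343551e-01]
y (array([ 511.4, -192.7]), array([27.9, 23.5]), 84.9)
all (array([ 507.6, -237. ]), array([120.4,  28.6]), 84.4)
```

View pics/w1.png

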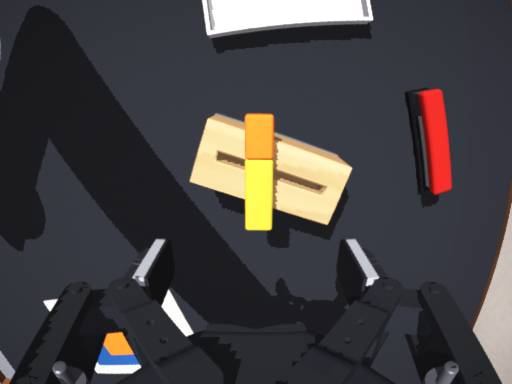

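The wrist view shows the marker centred at about (258,172), orange cap up. The slot shows on both sides of it, with clear space for the fingers.

Emit:
apply_moves(plan=[[0,0.002,0.03,0,0,0.009,-0.3],[0,0,0.03,0,0,0,-0.3],[0,0,0.03,0,0,0,-0.3],[0,0,0.017,0,0,0,-0.3],[0,0,0.007,0,0,0,-0.3],[0,0,0,0,0,0,-0.3],[0,0,0,0,0,0,0.7],[0,0,0,0,0,0,0.7]], force=40)

```text
t: 3.15
tcp_pos: [0.5082, -0.2371, 0.0813]
tool_rot: [0.74, 0.672, 0.0, 0.001]
force: [-0.2, -0.1, -0.8]
finger_gap: 0.232
gripper_force: 0.0
```

Emit:
apply_moves(plan=[[0,0,0,0,0,0,1],[0,0,0,0,0,0,1],[0,0,0,0,0,0,1],[0,0,0,0,0,0,1],[0,0,0,0,0,0,1]])

```text
t: 3.78
tcp_pos: [0.5076, -0.2367, 0.0805]
tool_rot: [0.74, 0.672, -0.0, -0.0]
force: [0.3, 0.1, -0.1]
finger_gap: -0.002
gripper_force: 0.0
```

```bash
python3 - <<'E'
from h import *
s=sense();print(s["tcp_pos"])
im=snapshot("wrist");b=snapshot("scene")
cv2.imwrite("pics/w2.png",np.vstack([im[100:384],cv2.resize(b[120:240,100:316],(512,284))])[:,:,::-1])
E
```

```text
[ 0.50764751 -0.23671792  0.08048688]
```

View pics/w2.png

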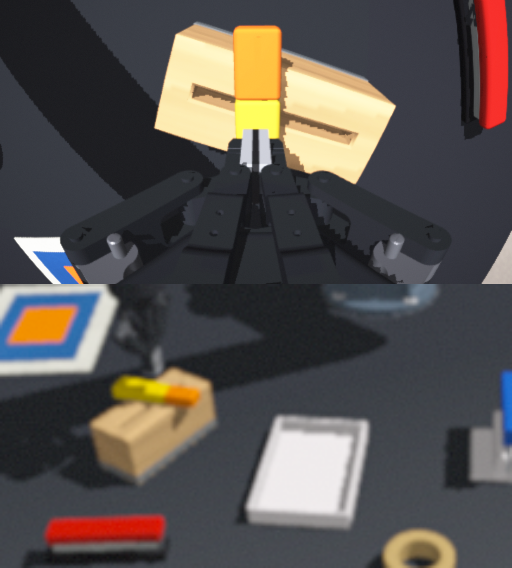

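```bash
python3 - <<'E'
from h import *
s=sense()
def proj(n,X):
    c=calibration(n);p=c["camera_matrix"]@(c["R"]@X+c["t"]);return (p[:2]/p[2]).round(1)
b=snapshot("scene");t=snapshot("top")
for X in (s["tcp_pos"],[.5076,-.237,.093],[.5076,-.237,.075]): print(proj("scene",np.array(X)),proj("top",np.array(X)))
c=calibration("wrist");M=c["mount"];K=c["camera_matrix"]
for p in ([0,0,0],[0,0,-.019],[0.011,0,0]):
    q=M[:3,:3].T@(np.array(p)-M[:3,3]);r=np.linalg.norm(q[:2]);th=np.arctan2(r,q[2]);print(K[:2,2]+297.3*th*q[:2]/r)
cv2.imwrite("pics/s3.png",np.hstack([cv2.resize(b[140:210,130:200],(400,400),interpolation=0),cv2.resize(t[190:260,330:400],(400,400),interpolation=0)])[:,:,::-1])
# triangulate marker: scene mask centroid ends
for n,i,roi in(("scene",b,(130,145,200,185)),("top",t,(335,205,400,245))):
    k=mask(i,(5,200,140),(35,255,255),roi);print(n,cv2.minAreaRect(big(k)))
E
```

```text
[166.8 166.2] [367.8 224.2]
[166.1 163. ] [369.2 224.1]
[167.  167.6] [367.4 224.3]
[256.89316235 215.52000523]
[257.0353873  228.11272926]
[256.91239425 199.88003798]
scene ((166.06756591796875, 165.0946044921875), (34.3593864440918, 8.713146209716797), 9.462322235107422)Traceback (most recent call last):
  File "<stdin>", line 13, in <module>
  File "h.py", line 21, in big
    return max(cv2.findContours(m,cv2.RETR_EXTERNAL,cv2.CHAIN_APPROX_NONE)[0],key=cv2.contourArea)
ValueError: max() iterable argument is empty
```

View pics/s3.png

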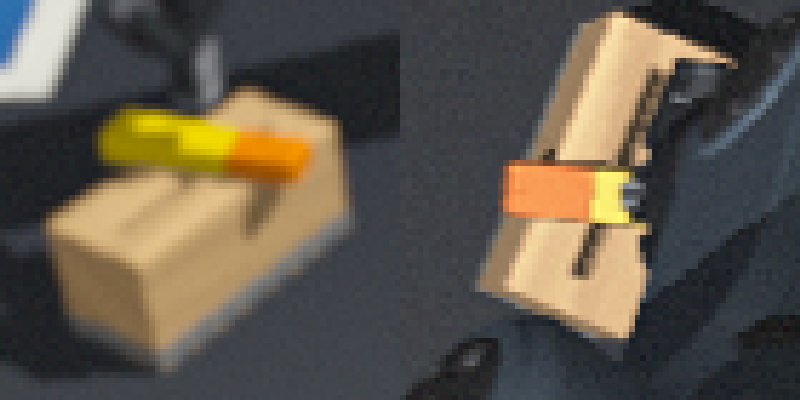

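```bash
python3 - <<'E'
from h import *
c=calibration("wrist");M=c["mount"];K=c["camera_matrix"]
for x in(.011,0,-.011):
  for d in(0,.01,.02,.03,.04):
    q=M[:3,:3].T@(np.array([x,.004,-d])-M[:3,3]);r=np.linalg.norm(q[:2]);th=np.arctan2(r,q[2]);print(x,d,(K[:2,2]+297.3*th*q[:2]/r).round(1))
a=cv2.imread("pics/w2.png")[90:210,190:330];cv2.imwrite("pics/c4.png",cv2.resize(a,None,fx=4,fy=4,interpolation=cv2.INTER_CUBIC))
E
```

```text
0.011 0 [263.1 199.9]
0.011 0.01 [263.5 205.6]
0.011 0.02 [263.9 211.9]
0.011 0.03 [264.4 218.9]
0.011 0.04 [265.  226.7]
0 0 [263.  215.5]
0 0.01 [263.3 221.8]
0 0.02 [263.8 228.8]
0 0.03 [264.2 236.6]
0 0.04 [264.7 245.1]
-0.011 0 [262.8 230.5]
-0.011 0.01 [263.2 237.3]
-0.011 0.02 [263.6 244.9]
-0.011 0.03 [264.  253.2]
-0.011 0.04 [264.4 262.4]
```

View pics/c4.png

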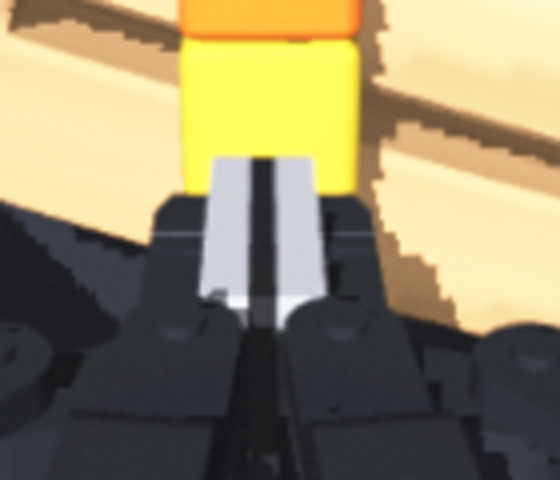

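The fingers shut on air. Their real tips sit about 40 mm behind the reported TCP: in the wrist view the tip is at row 229 where row 200 was predicted, and the scene and top views agree. The marker has not moved. I'll open, go down partway and check again.

Emit:
apply_moves(plan=[[0,0,0,0,0,0,-0.3],[0,0,0,0,0,0,-0.3],[0,0,0,0,0,0,-0.3],[0,0,0,0,0,0,-0.3],[0,0,0.012,0,0,0,-0.3],[0,0,0.012,0,0,0,-0.3],[0,0,0.006,0,0,0,-0.3],[0,0,0,0,0,0,-0.3]])

```text
t: 4.97
tcp_pos: [0.5072, -0.2364, 0.0495]
tool_rot: [0.74, 0.672, -0.0, -0.001]
force: [-0.0, 0.2, -0.6]
finger_gap: 0.649
gripper_force: 0.0
```

```bash
python3 - <<'E'
from h import *
s=sense();print(s["tcp_pos"],s["finger_gap"],s["force"])
im=snapshot("wrist");b=snapshot("scene")
cv2.imwrite("pics/w5.png",np.hstack([cv2.resize(im[130:280,160:350],(456,360)),cv2.resize(b[135:195,135:195],(340,360),interpolation=0)])[:,:,::-1])
E
```

```text
[ 0.50715502 -0.23637795  0.04954504] 0.6486934770679055 [-0.02340097  0.19942429 -0.62270306]
```

View pics/w5.png

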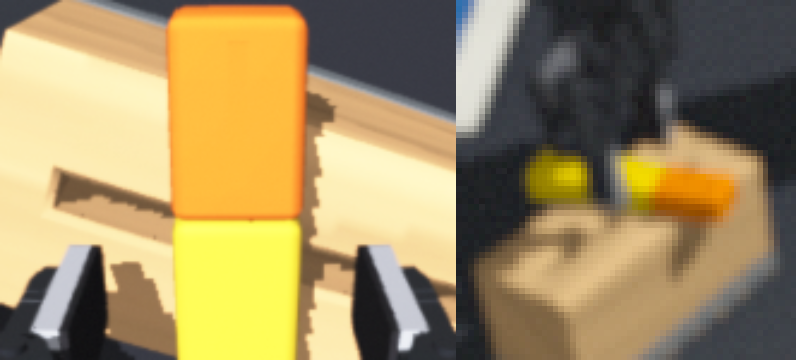

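The tips now straddle the marker near its top face, since the front finger hides the yellow at about (163,169) in the scene view. I'll go 10 mm lower and close.

Emit:
apply_moves(plan=[[0,0,0.005,0,0,0,-0.3],[0,0,0.005,0,0,0,-0.3],[0,0,0,0,0,0,-0.3],[0,0,0,0,0,0,0.6],[0,0,0,0,0,0,0.6],[0,0,0,0,0,0,0.6],[0,0,0,0,0,0,0.6],[0,0,0,0,0,0,0.6]], force=40)

```text
t: 6.08
tcp_pos: [0.5079, -0.2369, 0.0408]
tool_rot: [0.74, 0.672, 0.0, 0.0]
force: [-0.1, 0.3, 3.3]
finger_gap: 0.317
gripper_force: 39.9
```

Emit:
apply_moves(plan=[[0,0,-0.02,0,0,0,0.6],[0,0,-0.04,0,0,0,0.6],[0,0,-0.02,0,0,0,0.6],[0.0463,0.0058,0,0,0,0,0.6],[0.0463,0.0058,0,0,0,0,0.6],[0.0463,0.0058,0,0,0,0,0.6],[0.0463,0.0058,0,0,0,0,0.6],[0.0463,0.0058,0,0,0,0,0.6]])

```text
t: 7.08
tcp_pos: [0.5584, -0.0075, 0.1201]
tool_rot: [0.74, 0.672, -0.0, -0.0]
force: [0.9, -0.2, -0.8]
finger_gap: 0.314
gripper_force: 39.5
```

Emit:
apply_moves(plan=[[0,0,0,0,0,-0.1716,0.6],[0,0,0,0,0,-0.1716,0.6],[0,0,0,0,0,-0.1716,0.6],[0,0,0,0,0,-0.1716,0.6],[0,0,0,0,0,-0.1716,0.6],[0,0,0,0,0,-0.1716,0.6],[0,0,0,0,0,-0.1716,0.6],[0,0,0,0,0,-0.1716,0.6]])

```text
t: 8.07
tcp_pos: [0.5581, -0.0089, 0.12]
tool_rot: [0.144, 0.99, 0.0, -0.001]
force: [-0.5, 0.5, -0.3]
finger_gap: 0.32
gripper_force: 39.5
```

Emit:
apply_moves(plan=[[0,0,0,0,0,-0.1716,0.6],[0,0,0,0,0,-0.1716,0.6],[0,0,0,0,0,0,0.6],[0,0,0.03,0,0,0,0.6],[0,0,0.03,0,0,0,0.6],[0,0,0.02,0,0,0,0.6],[0,0,0.02,0,0,0,0.6],[0,0,0,0,0,0,0.6]])

```text
t: 9.07
tcp_pos: [0.5572, -0.0088, 0.019]
tool_rot: [-0.023, 1.0, 0.0, -0.002]
force: [-0.2, -1.1, 0.2]
finger_gap: 0.316
gripper_force: 39.5
```

```bash
python3 - <<'E'
from h import *
s=sense();print(s["t"],s["tcp_pos"],s["finger_gap"],s["force"],s["q"])
im=snapshot("wrist");t=snapshot("scene")
cv2.imwrite("pics/w6.png",np.hstack([im[::1],cv2.resize(t[140:250,190:270],(279,384))])[:,:,::-1])
E
```

```text
9.075 [ 0.55717976 -0.0087702   0.01900423] 0.3164178069272526 [-0.1692686  -1.07702968  0.15259194] [-2.16274745e-01  6.99892790e-01  1.73194776e+00  3.65369846e-06
  7.13867198e-01 -1.83393611e+00]
```

View pics/w6.png

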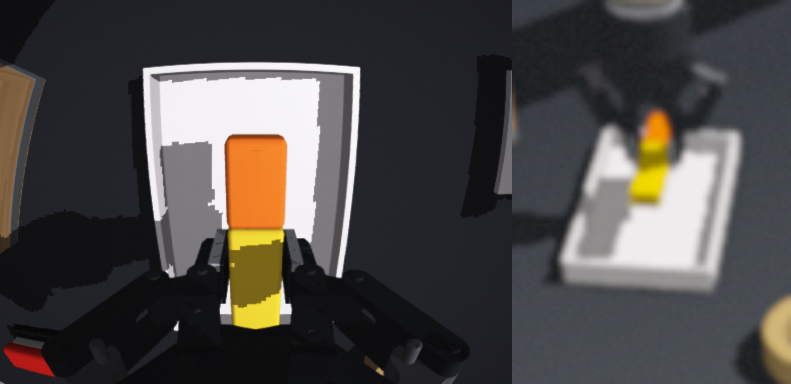

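The marker is held level above the middle of the tray (marker centre about (257,230), tray walls at columns 150 and 350). Lowering it.

Emit:
apply_moves(plan=[[0,0,0.015,0,0,0,0.6],[0,0,0.015,0,0,0,0.6],[0,0,0.01,0,0,0,0.6],[0,0,0.004,0,0,0,0.6],[0,0,0,0,0,0,0.6],[0,0,0,0,0,0,0.6]])

```text
t: 9.93
tcp_pos: [0.559, -0.0091, -0.0233]
tool_rot: [-0.025, 1.0, -0.0, 0.0]
force: [-0.3, -0.5, -0.6]
finger_gap: 0.315
gripper_force: 39.5
```

Emit:
apply_moves(plan=[[0,0,0.003,0,0,0,0.6],[0,0,0.002,0,0,0,0.6],[0,0,0,0,0,0,0.6]])

```text
t: 10.3
tcp_pos: [0.5586, -0.009, -0.0286]
tool_rot: [-0.025, 1.0, 0.0, -0.0]
force: [-0.4, 0.8, -0.1]
finger_gap: 0.315
gripper_force: 39.5
```

Emit:
apply_moves(plan=[[0,0,0.0015,0,0,0,0.6],[0,0,0,0,0,0,0.6]])

```text
t: 10.55
tcp_pos: [0.5587, -0.0091, -0.0301]
tool_rot: [-0.025, 1.0, 0.0, -0.0]
force: [0.1, 0.1, -0.3]
finger_gap: 0.32
gripper_force: 39.5
```

Emit:
apply_moves(plan=[[0,0,0,0,0,0,0.2],[0,0,0,0,0,0,0],[0,0,0,0,0,0,-0.1],[0,0,0,0,0,0,-0.1],[0,0,-0.02,0,0,0,-0.1],[0,0,-0.05,0,0,0,-0.2],[0,0,-0.05,0,0,0,-0.2],[0,0,-0.05,0,0,0,-0.2]])

```text
t: 11.55
tcp_pos: [0.5584, -0.009, 0.1415]
tool_rot: [-0.025, 1.0, 0.0, -0.0]
force: [1.2, -0.7, -0.1]
finger_gap: 0.6
gripper_force: 0.0
```

Emit:
apply_moves(plan=[[0.013,0.0443,0,0,0,0,-0.3],[0.013,0.0443,0,0,0,0,-0.3],[0.013,0.0443,0,0,0,0,-0.3],[0.013,0.0443,0,0,0,0,-0.3],[0.013,0.0443,0,0,0,0,-0.3],[0.013,0.0443,0,0,0,0,-0.3],[0,0,0,0,0,0,-0.3],[0,0,0,0,0,0,-0.3]])

```text
t: 12.55
tcp_pos: [0.4677, 0.2523, 0.14]
tool_rot: [-0.025, 1.0, -0.0, 0.0]
force: [0.4, -0.0, 0.9]
finger_gap: 0.651
gripper_force: 0.0
```

```bash
python3 - <<'E'
from h import *
s=sense();im=snapshot("wrist");t=snapshot("top")
print(s["t"],s["tcp_pos"],s["q"].round(2),s["finger_gap"])
r=rect("wrist",big(mask(im,*BLU)),.091,s);print(r)
print(goto([r[0][0]/1e3,r[0][1]/1e3,s["tcp_pos"][2]],np.radians(r[2]),s))
k=big(mask(t,(5,120,120),(35,255,255),(265,175,318,250)));print("marker",rect("top",k,.022))
cv2.imwrite("pics/w7.png",np.hstack([im,cv2.resize(t[160:270,180:260],(279,384))])[:,:,::-1])
E
```

```text
12.55 [0.46774446 0.25234606 0.14001885] [ 0.28  0.48  1.72 -0.    0.94 -1.34] 0.6511136897205015
(array([466.6, 252.6]), array([140. ,  23.8]), 3.4)
(array([ 0.0011,  0.0003, -0.    ]), 'tool yaw', np.float64(-3.0916), 'turn about tool z', np.float64(-0.0094))
marker (array([558.5,  -7.7]), array([118.3,  26.1]), 2.6)
```

View pics/w7.png

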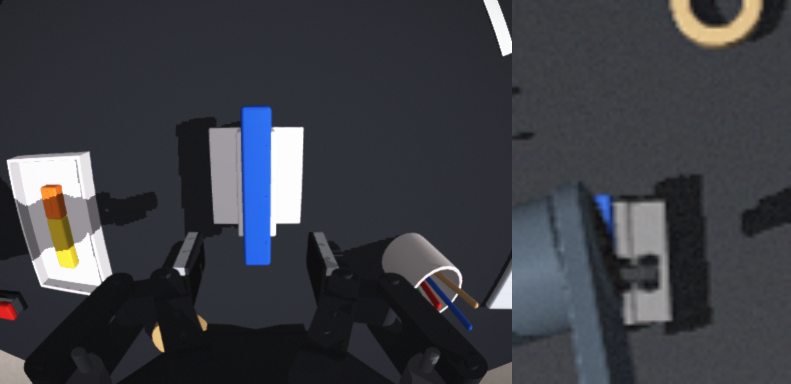

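The marker lies flat in the tray, and the blue handle is at (257,186), aligned between the open fingers. Descending to grip it.

Emit:
apply_moves(plan=[[0.001,0.0003,0.03,0,0,-0.009,-0.3],[0,0,0.03,0,0,0,-0.3],[0,0,0.025,0,0,0,-0.3],[0,0,0.015,0,0,0,-0.3],[0,0,0.01,0,0,0,-0.3],[0,0,0,0,0,0,-0.3],[0,0,0,0,0,0,0],[0,0,0,0,0,0,0.7]], force=80)

```text
t: 13.65
tcp_pos: [0.4673, 0.2531, 0.0308]
tool_rot: [-0.029, 1.0, 0.0, 0.001]
force: [0.3, 0.9, -0.2]
finger_gap: 0.299
gripper_force: 0.0
```

Emit:
apply_moves(plan=[[0,0,0,0,0,0,0.8],[0,0,0,0,0,0,0.8],[0,0,0,0,0,0,0.8],[0,0,0,0,0,0,0.8]])

```text
t: 14.15
tcp_pos: [0.4673, 0.2531, 0.031]
tool_rot: [-0.029, 1.0, 0.0, 0.001]
force: [-0.7, -0.1, 5.9]
finger_gap: 0.264
gripper_force: 79.2
```

Emit:
apply_moves(plan=[[0,0,-0.01,0,0,0,0.8],[0,0,-0.02,0,0,0,0.8],[0,0,-0.03,0,0,0,0.8],[0,0,-0.035,0,0,0,0.8],[0,0,-0.035,0,0,0,0.8],[0,0,0,0,0,0,0.8]])

```text
t: 14.9
tcp_pos: [0.4685, 0.2534, 0.1626]
tool_rot: [-0.029, 1.0, 0.001, 0.003]
force: [0.5, -0.5, -2.1]
finger_gap: 0.26
gripper_force: 78.6
```

```bash
cat >> h.py <<'E'
def slot(name,im,s=None,roi=None):
    w=mask(im,(5,40,60),(30,255,255),roi); b=big(w)
    f=np.zeros_like(w);cv2.drawContours(f,[cv2.convexHull(b)],-1,255,-1);f=cv2.erode(f,np.ones((9,9)) if name=="wrist" else np.ones((5,5)))
    v=cv2.cvtColor(im,cv2.COLOR_RGB2HSV)[:,:,2]
    med=np.median(v[(f>0)&(w>0)]); d=((f>0)&(v<.6*med)).astype(np.uint8)*255
    return b,d
E
python3 - <<'E'
from h import *
s=sense();print(s["tcp_pos"],s["force"],s["finger_gap"])
t=snapshot("top")
b,d=slot("top",t,None,(335,185,395,255));print(rect("top",big(d),.075),cv2.contourArea(big(d)))
print("block hull",rect("top",b,.075))
cv2.imwrite("pics/t8.png",np.hstack([cv2.resize(t[185:255,335:395],(480,560),interpolation=0),cv2.cvtColor(cv2.resize(d[185:255,335:395],(300,560),interpolation=0),8)])[:,:,::-1])
E
```

```text
[0.46848125 0.25343917 0.16255889] [ 0.52803019 -0.50230338 -2.08870214] 0.25953353960169134
(array([ 544.5, -250.3]), array([8.4, 4. ]), -28.6) 0.5
block hull (array([ 521.7, -233.6]), array([168.1,  85.9]), -24.2)
```

View pics/t8.png

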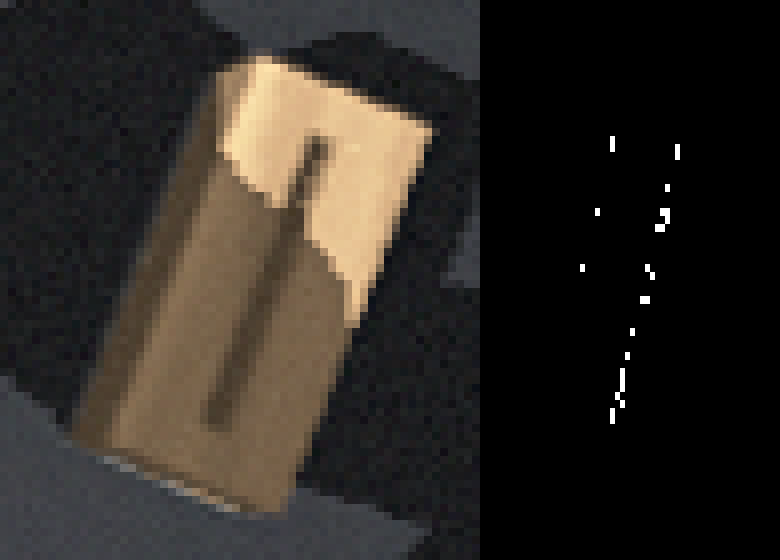

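The top crop shows the slot clear, running from about (374,201) to (361,238) in full-image pixels. I'll cast those ends onto z = 75 mm and cross-check with the earlier wrist images.

```bash
python3 - <<'E'
from h import *
P=plane("top",[[374.3,201.4],[361.4,238.0]],.075)*1000
print("top",P.round(1),P.mean(0).round(1),np.linalg.norm(P[0]-P[1]).round(1),np.degrees(np.arctan2(*(P[0]-P[1])[[1,0]])).round(1))
p=np.load("w1.npy");s1=dict(tcp_pos=p[:3],tool_rot=p[3:])
im1=cv2.imread("pics/w1.png")[:,:,::-1].copy()
q=np.array([.74,.672,0,0]);s2=dict(tcp_pos=np.array([.50765,-.23672,.08049]),tool_rot=q/np.linalg.norm(q))
im2=np.zeros((384,512,3),np.uint8);im2[100:]=cv2.imread("pics/w2.png")[:284,:,::-1]
for nm,im,s,rois in(("w1",im1,s1,((208,140,243,180),(284,150,335,200))),("w2",im2,s2,((182,175,232,218),(300,205,370,255)))):
    v=cv2.cvtColor(im,cv2.COLOR_RGB2HSV)[:,:,2]
    for x0,y0,x1,y1 in rois:
        sub=v[y0:y1,x0:x1];med=np.percentile(sub,80)
        m=((sub<.84*med)*255).astype(np.uint8)
        n,l,st,_=cv2.connectedComponentsWithStats(m)
        # print components
        for i in range(1,n):
            if st[i,4]>25:
                c=np.argwhere(l==i)[:,::-1]+[x0,y0]
                print(nm,med,st[i],rect("wrist",c.reshape(-1,1,2),.075,s), (plane("wrist",c[[c[:,0].argmin(),c[:,0].argmax()]],.075,s)*1000).round(1)[:,:2].tolist())
E
```

```text
top [[ 577.2 -261.2   75. ]
 [ 466.4 -217.1   75. ]] [ 521.8 -239.2   75. ] 119.2 -21.7
w1 252.0 [  8  11  27  16 231] (array([ 480., -220.]), array([28.7, 10.3]), -19.2) [[466.2, -216.3], [492.8, -220.9]]
w1 253.0 [33  0 18  7 71] (array([ 579.9, -222.9]), array([18.6,  6.4]), -4.0) [[570.8, -219.0], [589.1, -220.3]]
w1 253.0 [  0  22  43  21 331] (array([ 555.5, -253. ]), array([48.6,  8.8]), -24.6) [[534.9, -239.7], [579.4, -259.1]]
w2 254.0 [ 10   8  40  20 356] (array([ 479.9, -218.2]), array([27.2,  9.9]), -13.4) [[467.6, -211.0], [492.6, -221.1]]
w2 253.0 [  0  11  58  27 445] (array([ 557. , -253.4]), array([45.9,  8.8]), -25.7) [[537.6, -240.8], [579.2, -259.2]]
```

Emit:
apply_moves(plan=[[-0.007,-0.0404,0,0,0,0,0.8],[-0.007,-0.0404,0,0,0,0,0.8],[-0.007,-0.0404,0,0,0,0,0.8],[-0.007,-0.0404,0,0,0,0,0.8],[-0.007,-0.0404,0,0,0,0,0.8],[-0.007,-0.0404,0,0,0,0,0.8],[-0.007,-0.0404,0,0,0,0,0.8],[-0.007,-0.0404,0,0,0,0,0.8]])

```text
t: 15.95
tcp_pos: [0.5399, -0.0674, 0.1577]
tool_rot: [-0.029, 1.0, 0.001, -0.002]
force: [0.1, 0.3, -2.2]
finger_gap: 0.265
gripper_force: 79.0
```

Emit:
apply_moves(plan=[[-0.007,-0.0404,0,0,0,0,0.8],[-0.007,-0.0404,0,0,0,0,0.8],[0,0,0,0,0,0.153,0.8],[0,0,0,0,0,0.153,0.8],[0,0,0,0,0,0.153,0.8],[0,0,0.02,0,0,0,0.8],[0,0,0.01,0,0,0,0.8],[0,0,0,0,0,0,0.8]])

```text
t: 16.95
tcp_pos: [0.5585, -0.1457, 0.1279]
tool_rot: [0.199, 0.98, 0.001, -0.002]
force: [0.5, -1.3, -2.8]
finger_gap: 0.263
gripper_force: 79.0
```

```bash
python3 - <<'E'
from h import *
s=sense();im=snapshot("wrist");np.save("im9.npy",im)
np.save("w9.npy",np.r_[s["tcp_pos"],s["tool_rot"]]);cv2.imwrite("pics/w9.png",im[:,:,::-1])
print(s["t"],s["tcp_pos"],s["tool_rot"].round(4),s["force"],s["finger_gap"])
zb=s["tcp_pos"][2]+.060
print("handle",rect("wrist",big(mask(im,*BLU)),zb,s),zb)
w=mask(im,(5,40,50),(30,255,255));b=big(w);print("block px",cv2.boundingRect(b),rect("wrist",b,.075,s))
# pixel map of world plane, select pixels within the slot neighbourhood
yy,xx=np.mgrid[0:384,0:512];P=plane("wrist",np.c_[xx.ravel(),yy.ravel()],.075,s)[:,:2]*1000
a=np.radians(-23.5);u=np.array([np.cos(a),np.sin(a)]);n=np.array([-u[1],u[0]])
D=P-[522,-238.2];U=D@u;N=D@n;v=im.max(2).ravel().astype(float)
for u0 in range(-70,71,10):
    k=abs(U-u0)<5
    print(u0,[int(np.median(v[k&(abs(N-j)<.8)])) if (k&(abs(N-j)<.8)).any() else -1 for j in range(-12,13,1)])
E
```

```text
16.95 [ 0.55848246 -0.14565715  0.12789821] [ 1.991e-01  9.800e-01  6.000e-04 -2.400e-03] [ 0.53219633 -1.25356838 -2.80059112] 0.2631593442056882
handle (array([ 544.4, -140.5]), array([111.9,  23.7]), -23.0) 0.1878982137101311
block px (94, 98, 101, 177) (array([ 522.7, -236.3]), array([161.8,  85.4]), -23.6)
-70 [205, 206, 207, 208, 208, 206, 206, 209, 216, 221, 226, 226, 226, 224, 223, 223, 223, 223, 222, 221, 220, 219, 218, 218, 218]
-60 [207, 209, 211, 209, 206, 200, 193, 179, 148, 81, 79, 112, 112, 119, 154, 211, 222, 222, 222, 221, 220, 219, 218, 218, 218]
-50 [210, 214, 215, 198, 143, 138, 139, 140, 139, 134, 88, 63, 63, 79, 132, 204, 222, 223, 222, 221, 220, 219, 219, 219, 219]
-40 [212, 217, 217, 209, 151, 139, 140, 140, 140, 136, 99, 67, 65, 82, 141, 203, 221, 222, 222, 221, 220, 219, 219, 220, 221]
-30 [213, 217, 218, 205, 150, 140, 142, 142, 142, 138, 112, 71, 65, 75, 127, 205, 217, 220, 220, 220, 219, 219, 219, 220, 221]
-20 [215, 219, 218, 202, 155, 142, 142, 142, 142, 136, 102, 67, 64, 80, 137, 191, 214, 219, 220, 220, 220, 219, 220, 221, 222]
-10 [216, 220, 219, 196
[... 378 characters left out ...]
150, 144, 145, 145, 145, 139, 88, 62, 64, 91, 138, 200, 203, 202, 200, 199, 199, 201, 208, 216, 217]
30 [220, 223, 222, 190, 148, 144, 144, 146, 146, 138, 103, 65, 67, 101, 155, 199, 203, 202, 201, 200, 201, 201, 201, 203, 204]
40 [219, 223, 220, 193, 150, 145, 145, 146, 145, 132, 75, 62, 66, 96, 153, 196, 204, 204, 202, 201, 202, 202, 203, 205, 205]
50 [220, 223, 221, 194, 153, 145, 145, 146, 141, 131, 101, 76, 77, 90, 128, 174, 184, 132, 98, 94, 94, 93, 94, 95, 95]
60 [153, 102, 101, 102, 106, 112, 103, 102, 94, 95, 93, 92, 92, 89, 91, 94, 93, 93, 92, 93, 93, 94, 94, 94, 96]
70 [100, 100, 101, 101, 101, 102, 103, 103, 104, 105, 104, 102, 101, 98, 97, 95, 94, 93, 94, 93, 93, 93, 95, 95, 96]
```

Emit:
apply_moves(plan=[[0,-0.028,0.005,0,0,0,0.8],[0,-0.027,0.005,0,0,0,0.8],[0,0,0,0,0,0,0.8],[0,0,0,0,0,0,0.8]])

```text
t: 17.5
tcp_pos: [0.539, -0.1969, 0.1204]
tool_rot: [0.199, 0.98, 0.0, 0.0]
force: [0.4, 0.8, -2.8]
finger_gap: 0.264
gripper_force: 79.3
```

```bash
cat > look.py <<'E'
from h import *
s=sense();im=snapshot("wrist")
print(s["t"],s["tcp_pos"].round(4),s["tool_rot"].round(4),s["force"].round(1))
yy,xx=np.mgrid[0:384,0:512];P=plane("wrist",np.c_[xx.ravel(),yy.ravel()],.075,s)[:,:2]*1000
a=np.radians(-23.5);u=np.array([np.cos(a),np.sin(a)]);n=np.array([-u[1],u[0]])
D=P-[522,-238.2];U=D@u;N=D@n;v=im.max(2).ravel().astype(float)
T=s["tcp_pos"][:2]*1000-[522,-238.2];print("tcp U,N",T@u,T@n)
for u0 in range(-50,51,20):
    k=abs(U-u0)<5
    p=np.array([np.median(v[k&(abs(N-j)<.6)]) for j in np.arange(-16,14,.5)]);j=np.arange(-16,14,.5)
    lo=p<175;print(u0,"dark",j[lo][[0,-1]] if lo.any() else None, p[::3].astype(int))
p=[]
jj=np.arange(-75,75,1.)
for j in jj:
    k=(abs(U-j)<.6)&(abs(N+2)<2.5);p.append(np.median(v[k]) if k.any() else -1)
p=np.array(p).astype(int);print("along",list(zip(jj[:25].astype(int),p[:25])),list(zip(jj[115:].astype(int),p[115:])))
b=big(mask(im,*BLU));
for h in(.055,.060,.065):
    Q=(plane("wrist",b.reshape(-1,2),s["tcp_pos"][2]+h,s)[:,:2]*1000-[522,-238.2]);print("handle h",h,"N",(Q@n).min().round(1),(Q@n).max().round(1),"U",(Q@u).min().round(1),(Q@u).max().round(1),rect("wrist",b,s["tcp_pos"][2]+h,s))
E
python3 look.py
```

```text
17.5 [ 0.539  -0.1969  0.1204] [1.993e-01 9.799e-01 1.000e-04 4.000e-04] [ 0.4  0.8 -2.8]
tcp U,N -0.8462164357220878 44.67079966109681
-50 dark [-8.5  2.5] [216 213 213 215 218 168 141  94  60  59  61  74 129 221 226 225 225 224
 224 224]
-30 dark [-8.5 13.5] [218 217 215 217 220 154 144 100  61  60  62  72 127 216 224 224 223 222
 189 116]
-10 dark [-16.   13.5] [103 101 101  94  87  69  64  63  61  62  63  67  86  95 101 102 102 104
 105 105]
10 dark [-16.   13.5] [103 103 102  96  87  66  65  63  61  64  64  75  87  94  93  92  91  95
 100 107]
30 dark [-16.   13.5] [104 103 102  94  88  66  65  60  63  65  64  76  91  95  93  93  93  93
  94  96]
50 dark [-16.   13.5] [103 103 101  95  87  69  64  68  75  74  63  34  29  25  18  17  18  70
 125 127]
along [(np.int64(-75), np.int64(229)), (np.int64(-74), np.int64(228)), (np.int64(-73), np.int64(227)), (np.int64(-72), np.int64(227)), (np.int64(-71), np.int64(228)), (np.int64(-70), np.int64(228)), (np.int64(-69), np.int64(224)), (np.int64(-68), np.int64(227)), (np.int64(-67), np.int64(229)), (np.int64(-66), np.int64(227)), (np.int6
[... 1100 characters left out ...]
t64(61), np.int64(27)), (np.int64(62), np.int64(27)), (np.int64(63), np.int64(23)), (np.int64(64), np.int64(19)), (np.int64(65), np.int64(21)), (np.int64(66), np.int64(26)), (np.int64(67), np.int64(27)), (np.int64(68), np.int64(28)), (np.int64(69), np.int64(28)), (np.int64(70), np.int64(28)), (np.int64(71), np.int64(28)), (np.int64(72), np.int64(28)), (np.int64(73), np.int64(29)), (np.int64(74), np.int64(33))]
handle h 0.055 N 31.5 56.1 U -71.8 45.1 (array([ 527.2, -192.6]), array([116.8,  24.4]), -23.1)
handle h 0.06 N 32.0 55.6 U -72.2 40.0 (array([ 524.8, -191.6]), array([112.2,  23.4]), -23.1)
handle h 0.065 N 32.4 55.1 U -72.5 35.0 (array([ 522.3, -190.5]), array([107.5,  22.5]), -23.1)
```

Emit:
apply_moves(plan=[[-0.0017,-0.0232,0,0,0,0.008,0.8],[0,-0.0232,0,0,0,0,0.8],[0,0,0.007,0,0,0,0.8],[0,0,0.007,0,0,0,0.8],[0,0,0,0,0,0,0.8],[0,0,0,0,0,0,0.8]])

```text
t: 18.3
tcp_pos: [0.5222, -0.2396, 0.1059]
tool_rot: [0.202, 0.979, 0.0, -0.0]
force: [-0.0, 0.3, -3.6]
finger_gap: 0.262
gripper_force: 79.3
```

Emit:
apply_moves(plan=[[0,0,0.003,0,0,0,0.8],[0,0,0.003,0,0,0,0.8],[0,0,0.002,0,0,0,0.8],[0,0,0,0,0,0,0.8]])

```text
t: 18.8
tcp_pos: [0.5218, -0.2403, 0.0978]
tool_rot: [0.203, 0.979, 0.0, -0.0]
force: [0.3, 0.6, -2.8]
finger_gap: 0.263
gripper_force: 79.3
```

Emit:
apply_moves(plan=[[0,0,0.002,0,0,0,0.8],[0,0,0.002,0,0,0,0.8],[0,0,0.002,0,0,0,0.8],[0,0,0,0,0,0,0.8]])

```text
t: 19.3
tcp_pos: [0.5218, -0.2403, 0.0918]
tool_rot: [0.203, 0.979, 0.0, -0.0]
force: [-0.8, -0.4, -3.2]
finger_gap: 0.264
gripper_force: 79.3
```

Emit:
apply_moves(plan=[[0,0,0.005,0,0,0,0.8],[0,0,0.005,0,0,0,0.8],[0,0,0.005,0,0,0,0.8],[0,0,0.005,0,0,0,0.8],[0,0,0,0,0,0,0.8]])

```text
t: 19.92
tcp_pos: [0.5216, -0.2401, 0.0714]
tool_rot: [0.203, 0.979, 0.0, -0.001]
force: [0.6, -0.0, -2.1]
finger_gap: 0.263
gripper_force: 79.3
```

Emit:
apply_moves(plan=[[0,0,0.005,0,0,0,0.8],[0,0,0.005,0,0,0,0.8],[0,0,0.005,0,0,0,0.8],[0,0,0.005,0,0,0,0.8],[0,0,0,0,0,0,0.8]])

```text
t: 20.55
tcp_pos: [0.5216, -0.2402, 0.0514]
tool_rot: [0.203, 0.979, 0.0, -0.001]
force: [-0.7, 0.3, -2.2]
finger_gap: 0.263
gripper_force: 79.3
```

Emit:
apply_moves(plan=[[0,0,0.002,0,0,0,0.8],[0,0,0.002,0,0,0,0.8],[0,0,0.001,0,0,0,0.8],[0,0,0,0,0,0,0.8]])

```text
t: 21.05
tcp_pos: [0.5219, -0.2404, 0.047]
tool_rot: [0.203, 0.979, 0.0, -0.0]
force: [-0.7, 0.6, -2.7]
finger_gap: 0.265
gripper_force: 79.3
```

Emit:
apply_moves(plan=[[0,0,0.001,0,0,0,0.8],[0,0,0,0,0,0,0.8],[0,0,0.0005,0,0,0,0.8],[0,0,0,0,0,0,0.8]])

```text
t: 21.55
tcp_pos: [0.5219, -0.2404, 0.0455]
tool_rot: [0.203, 0.979, 0.0, -0.0]
force: [-0.6, 0.6, -1.9]
finger_gap: 0.271
gripper_force: 79.3
```

Emit:
apply_moves(plan=[[0,0,0.0005,0,0,0,0.8],[0,0,0,0,0,0,0.8],[0,0,0,0,0,0,0.8]])

```text
t: 21.92
tcp_pos: [0.522, -0.2404, 0.0451]
tool_rot: [0.203, 0.979, -0.0, 0.0]
force: [-0.6, 0.1, -1.8]
finger_gap: 0.265
gripper_force: 79.5
```

Emit:
apply_moves(plan=[[0,0,0.0005,0,0,0,0.8],[0,0,0,0,0,0,0.8],[0,0,0,0,0,0,0.8]])

```text
t: 22.3
tcp_pos: [0.522, -0.2404, 0.045]
tool_rot: [0.203, 0.979, -0.0, 0.0]
force: [-1.1, 1.2, 5.2]
finger_gap: 0.265
gripper_force: 80.0
```

Contact came exactly at the predicted seating height, so I'll release and back off.

Emit:
apply_moves(plan=[[0,0,0,0,0,0,0.3],[0,0,0,0,0,0,0],[0,0,0,0,0,0,-0.3],[0,0,0,0,0,0,-0.3],[0,0,0,0,0,0,-0.3],[0,0,-0.02,0,0,0,-0.3],[0,0,-0.04,0,0,0,-0.3],[0,0,-0.05,0,0,0,-0.3]])

```text
t: 23.3
tcp_pos: [0.5211, -0.2398, 0.1546]
tool_rot: [0.203, 0.979, 0.001, -0.001]
force: [0.4, -1.5, -0.3]
finger_gap: 0.651
gripper_force: 0.0
```

Emit:
apply_moves(plan=[[0,0,-0.03,0,0,0,-0.3],[0,0,0,0,0,0,-0.3],[0,0,0,0,0,0,-0.3],[0,0,0,0,0,0,-0.3]])

```text
t: 23.8
tcp_pos: [0.521, -0.2397, 0.1828]
tool_rot: [0.203, 0.979, 0.001, -0.002]
force: [0.8, 0.0, -0.4]
finger_gap: 0.65
gripper_force: 0.0
```

```bash
python3 - <<'E'
from h import *
s=sense();im=snapshot("wrist");b=snapshot("scene")
print(s["t"],s["tcp_pos"].round(4),s["force"].round(1))
B=big(mask(im,*BLU))
for z in(.095,.105,.115): print(z,rect("wrist",B,z,s))
# scene: blue handle and wood gap
k=big(mask(b,(105,130,50),(125,255,255),(130,140,205,195)));print(cv2.boundingRect(k),cv2.minAreaRect(k))
def proj(X):
    c=calibration("scene");p=c["camera_matrix"]@(c["R"]@np.array(X)+c["t"]);return (p[:2]/p[2]).round(1)
a=np.radians(-23.5);u=np.array([np.cos(a),np.sin(a)]);n=np.array([-u[1],u[0]])
C=np.array([.5212,-.2398])
for z in(.075,.105):print(z,[proj([*(C+i*.07*u+j*.012*n),z]).tolist() for i in(-1,1) for j in(-1,1)])
k=big(mask(b,(15,150,120),(35,255,255),(190,170,260,225)));print("marker scene",cv2.boundingRect(k))
t=snapshot("top")
print("stapler",rect("top",big(mask(t,(0,150,100),(5,255,255),(325,130,395,175))),.048))
E
```

```text
23.8 [ 0.521  -0.2397  0.1828] [ 0.8  0.  -0.4]
0.095 (array([ 524.4, -242.4]), array([144.3,  24.7]), -23.5)
0.105 (array([ 521.6, -241.2]), array([138.9,  23.8]), -23.5)
0.115 (array([ 518.7, -239.9]), array([133.5,  22.9]), -23.5)
(144, 151, 37, 30) ((162.80767822265625, 164.96151733398438), (11.926054000854492, 40.77046585083008), 56.30992889404297)
0.075 [[176.4, 158.8], [181.7, 160.8], [146.6, 179.5], [152.1, 181.8]]
0.105 [[175.1, 151.3], [180.5, 153.3], [144.7, 171.8], [150.2, 174.1]]
marker scene (225, 187, 13, 24)
stapler (array([ 739.7, -223.6]), array([138.5,  31.6]), -79.5)
```

```bash
python3 -c "
from station import *
print(sign_off())"
```

```text
the job is handed in; nothing more can be done
None
```

The marker is lying in the tray and the squeegee is in the block with its handle flush on the top face, released. The job was handed in at about 24 s; the pen pot, stapler and tape roll were never touched.

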